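# Gauge the cork-faced mandrel

### The job

Lay the beech mandrel in the two wooden forks of the sloped gauge rest, cork end at the low end and its cork face right up against the steel stop, and let go of it. Then start the gauge: press the shrouded push button fully down squarely along its axis, keep it fully down for a good second, and let it spring back up; do not lean hard on it or swivel the switch head, leave the mandrel as you seated it and do not disturb the bocal, the oiler cup or the horn ring.

Things in the scene. Friction and masses are not known exactly. Their poses are not given: they have to be found in the camera images.
- mandrel: Loose pale beech mandrel, 160 mm long, about 110 g. Origin on its axis at the middle of the square grip; x runs along it to the tapered nose. Along x: square grip 34 x 34 mm from -25 to +25 mm; round shanks 28 mm thick from -70 to -25 and +25 to +65; nose from +65 to +90, tapering to 16 mm. Starts lying on a flat of the grip, axis 17 mm above the bench.
- cork_face (a point): Centre of the mandrel's flat cork end face (8 mm of cork, 28 mm wide), 70 mm along -x from the mandrel's origin.
- rest: Gauge's sloped rest, fixed. Origin = where the mandrel's origin lies when seated against the stop, 85 mm above the bench; x points up the slope (18 deg; low end roughly towards the robot), y across, z square to the slope. Two 90 deg wooden V forks at x = -45 and +45 mm, each 14 mm long, tips at z = +5 and y = +-28 mm, carry the round shanks. Between them nothing stands above z = -29 mm.
- rest_stop (a point): Middle of the steel stop's face at the rest's low end: x = -70 mm, y = z = 0 in the rest's frame, same axes. The plate is 32 mm wide, top edge at z = +14 mm. The mandrel does not slide down to it by itself: friction holds it. The grey gauge housing beyond the high end is 140 mm tall, about 24 mm beyond a seated nose.
- button_top (a point): Centre of the push button's flat steel face, 44 mm wide, inside a round grey shroud (62 mm inside, 72 mm outside) whose rim stands 24 mm above the face. z points out of the button along its axis: press along -z. y is parallel to the swivel axis, which lies 56 mm below the face along -z and 115 mm above the bench.
- shroud_rim (a point): Centre of the shroud's rim on the switch head, 24 mm above the button's face on its axis, same axes; it stays put when the button is pressed and moves only if the head is swivelled.
- yoke: Fixed foot and yoke of the switch, carrying the swivelling head with the button: round foot 110 mm wide, cheeks 98 mm apart over their outsides and up to 133 mm high. Origin under the foot's centre; its front, to which the head leans, is -x: roughly the robot's left.
- button (a joint): Button travel in m: 0 = up, 0.010 = fully down (hard stop, 10 mm). Spring: 2.7 N starts it, 9 N brings it fully down; it springs back by itself.
- head (a joint): Tilt of the switch head in its yoke in rad: 0 = button facing straight up, positive = leaning towards the yoke's front, roughly the robot's left (starts between 0.42 and 0.72). Stiff friction swivel: slips at about 0.9 N m, so off-axis pushing may turn it; leave it as it is.
- bocal: Bystander: old silver bocal, a bent tube about 170 mm long lying flat. Origin under its middle, on the bench.
- oiler: Bystander: brass oiler-shaped cup, 64 mm wide, 85 mm tall, standing. Origin under its middle.
- horn_ring: Bystander: dark horn spacer ring, 68 mm outside, 44 mm inside, 16 mm thick, lying flat. Origin under its middle.

How it is judged (in metres and radians):
On the way, in this order (a step that is already met when the one before it is completed fails the run):
1. mandrel seated in both forks, cork face against the stop, released (x of cork_face in the frame of rest between -0.075 and -0.066 m and y of mandrel in the frame of rest between -0.004 and 0.004 m and z of mandrel in the frame of rest between -0.004 and 0.004 m and angle between the x axis of mandrel and the x axis of rest, either way round below 0.07 rad and contact force between the fingers and mandrel below 0.1 N and linear speed of mandrel below 0.02 m/s), for 0.2 s.
2. button fully down and kept there (value of joint button above 0.009 m), for 0.8 s.
At the end, for the whole second after the job is handed in: The mandrel lies released and still in both forks, cork face at the low end within 4 mm of the stop, its axis within 4 mm and 4 degrees of the seat's; the button, after being held at least 9 mm of its 10 mm down for 0.8 s, is back up within 1 mm (all of step 1 and value of joint button below 0.001 m and linear speed of mandrel below 0.01 m/s); the robot touches nothing.
It fails at once if the switch leaned on with more than 30 N (contact force between anything else and yoke above 30 N).
It fails at once if the switch head swivelled (its shroud rim moved by over 8 mm) (distance of shroud_rim from where it was at the start of the episode above 0.008 m).
It fails at once if a bystander disturbed by more than 30 mm or the oiler tipped (distance of any of bocal, oiler, horn_ring from where it was at the start of the episode above 0.03 m or angle between oiler's own z axis and vertical above 0.6 rad).
It also fails if it takes over 62 s, if anything falls off the work surface, if the arm or the gripper's body presses on something with over 40 N, if the wrist force passes 120 N, or if a joint passes its speed limit or range.

### The arm

A 7-joint arm with a two-finger parallel gripper is mounted at the origin on the work surface. World frame = base frame: x ahead of the robot, y to its left, z up, the work surface at z = 0. Lengths are in mm, angles in rad, forces in N, time in s.
With the tool pointing down it reaches from about 425 to 825 mm from the base axis. Payload 3.6 kg.
Tool frame: the origin (TCP) lies midway between the tips of the shut fingers; the grasp point (between the pads) lies 19 mm behind it; z points along the fingers, y is the line along which they close (so a half turn about z gives the same grasp; the last joint's range is limited). The gripper opens to 85 mm and grips with 20 to 120 N. Pads are 22 mm wide; open, the fingers measure 114 mm over their backs; the gripper's body (76 mm by 85 mm) begins 54 mm behind the grasp point. The pads swing forward as they close: fully open they stand 13 mm farther back than shut.
Start: joints at [-1.347, 0.615, -0.013, 1.423, 0.008, 1.103, -0.04], TCP at [161.284, 629.643, 231.297] pointing down, gripper open.
Joint ranges: [-3.12, 3.12], [-0.3, 2.06], [-1.34, 1.32], [0.26, 2.42], [-1.36, 4.5], [0.01, 1.98], [-2.84, 2.84]. Speed limits (rad/s): [2.79, 2.79, 3.14, 3.14, 3.14, 3.14, 3.14].

### API

Orientations are given as a unit quaternion [x, y, z, w].
In Python, from workcell import ctrl, eyes gives the robot as it stands. The module is installed in compiled form; this text tells all that it offers.
- The arm moves only by the tool jog_arm, never from a script. Its argument "series" is text: rows parted by semicolons, each of 7 numbers parted by spaces: the finger opening in m, from 0 to 0.0854, then the shift along the tool's x, y, z in m, then the turn, a rotation vector about the tool's x, y, z in degrees. A call has exactly 8 rows; each row is the pose to reach, as a shift and turn from the pose commanded when the call began, along the tool's axes at that moment; what a row does not reach only later rows make up. A row lasts 1/12 s, in which the tool goes at most 41.7 mm and 7.16 degrees, less where a joint would pass 70% of its speed; a pose out of reach is approached as far as the arm can. A call with a gripper value outside its range is refused whole. The fingers move at their own pace and stop on an object; "force" is the grip in N (left out, the last holds). Time passes only in rows, so rows that repeat a pose let the fingers close, or fill a call up. It gives the time, the measured TCP pose, the force, the opening and the grip force at its end, in the units of the state.
- ctrl.get_state(): the state, without advancing time (a new reading comes with each control period).
- eyes.snapshot(name): name is "scene" or "side" or "wrist"; returns a dict with "img" (420x560x3 uint8, red, green, blue), "fx", "fy", "cx", "cy" (pixels), "k1" (the pictures are not rectified: a ray, as slopes to the right and down, at radius r is drawn at 1 + k1 r^2 times it, then the intrinsics apply), "R" (3x3) and "t" (3): a world point X has camera coordinates R X + t; the wrist camera has in their place "hand_eye" (4x4, takes a point from camera to tool coordinates, whose origin is the TCP and whose axes are the flange's). Camera axes: x right, y down, z forward; pixel columns grow to the right and rows downward; lengths in mm; the calibration is good to about 2 mm. A picture is of the moment at which its call begins: read the wrist's pose just before it. There is no depth.
- ctrl.close_job(): hands the job in; it is judged then, once.
The state is a dict: "t": time; "joints": joint angles; "joint_velocities": joint speeds; "tau": joint torques, N m; "position": TCP position; "tcp_rot": TCP orientation; "wrist_force": force on the tool from outside, world axes, zero at the start; "moment": the same for the moment, N m; "grip_width": finger opening in mm; "grasp_force": force on a finger pad.
Only numpy, scipy, OpenCV 4.12 (cv2) and the standard library are available. Lean on these libraries where they do the work, as an engineer would, in place of code of your own. Each camera call takes 0.05 s, during which the arm holds its last target. There are 200 camera calls.

## Working session

There is one attempt and no reset: what is moved stays moved. The work goes in short steps, Python scripts to look and compute and a tool call to move; the robot and the scene stay as the last step left them, time stands still between calls to the robot, and variables do not carry over. Pictures are saved under pics/ and viewed, at most 12 in all, crops included, and the job is handed in when it is done.

Besides the shell and the picture viewer there is one more tool, called after "Emit:" by a JSON object that holds its "op" and its "data". jog_arm: Moves the arm, as the interface text tells. Its arguments: {"type":"object","properties":{"series":{"type":"string"},"force":{"type":"number"}},"required":["series"]}

```bash
mkdir -p pics; cat > h.py <<'E'
import numpy as np, cv2, pickle
from scipy.spatial.transform import Rotation as Ro
from workcell import ctrl, eyes
def snap(n):
    s=ctrl.get_state(); d=eyes.snapshot(n); d['state']=s
    if 'hand_eye' in d:
        H=np.array(d['hand_eye']); Rt=Ro.from_quat(s['tcp_rot']).as_matrix()
        Rc=Rt@H[:3,:3]; c=Rt@H[:3,3]+np.array(s['position']); d['R']=Rc.T; d['t']=-Rc.T@c
    d['R']=np.array(d['R']);d['t']=np.array(d['t']);return d
def save(n,d): 
    cv2.imwrite(f'pics/{n}.png',d['img'][:,:,::-1]); pickle.dump(d,open(f'pics/{n}.pkl','wb'))
def load(n): return pickle.load(open(f'pics/{n}.pkl','rb'))
def ray(d,u,v):
    K=np.array([[d['fx'],0,d['cx']],[0,d['fy'],d['cy']],[0,0,1.]])
    p=cv2.undistortPoints(np.array([[[u,v]]],float),K,np.array([d['k1'],0,0,0.]))[0,0]
    return -d['R'].T@d['t'], d['R'].T@np.array([p[0],p[1],1])
def plane(d,u,v,z):
    c,r=ray(d,u,v); return c+r*(z-c[2])/r[2]
def tri(*obs):
    A=np.zeros((3,3));b=np.zeros(3)
    L=[ray(*o) for o in obs]
    for c,r in L:
        r=r/np.linalg.norm(r);P=np.eye(3)-np.outer(r,r);A+=P;b+=P@c
    X=np.linalg.solve(A,b)
    return X,[np.linalg.norm(np.cross(X-c,r/np.linalg.norm(r))) for c,r in L]
def proj(d,X):
    q=d['R']@np.array(X,float)+d['t'];x,y=q[:2]/q[2];f=1+d['k1']*(x*x+y*y)
    return np.array([d['fx']*x*f+d['cx'],d['fy']*y*f+d['cy']])
E
python3 - <<'E'
from h import *
for n in ('scene','side','wrist'):
    d=snap(n); save(n+'0',d); print(n,(-d['R'].T@d['t']).round(0),d['fx'],d['k1'])
s=ctrl.get_state();print(s)
E
```

```text
scene [1066.  675.  691.] 418.6004635767066 -0.05410267126969778
side [  148. -1055.   854.] 445.7681099864057 -0.06741924546210674
wrist [ 86. 649. 373.] 290.0987466478218 -0.019545763280737344
{'t': 0.15, 'joints': array([-1.34645103,  0.61574729, -0.01260888,  1.42454652,  0.00810746,
        1.1033766 , -0.04041318]), 'joint_velocities': array([-0.0001003 , -0.00403982, -0.00019354, -0.00542957, -0.00073481,
       -0.00114755,  0.00106147]), 'tau': array([ 4.07005246e-04, -4.69664097e+01,  2.59554069e-01, -1.71252394e+01,
        1.00647955e-02,  7.08200489e-03,  6.40353520e-06]), 'position': array([161.19098806, 629.09179302, 230.36646572]), 'tcp_rot': array([ 1.25070175e-01,  9.92147380e-01, -1.00754835e-03, -1.11925431e-04]), 'wrist_force': array([0.13285061, 0.15079066, 0.6875107 ]), 'moment': array([-0.00824654,  0.02895769,  0.01091413]), 'grasp_force': 0.0, 'grip_width': 85.30066449456639}
```

View pics/scene0.png

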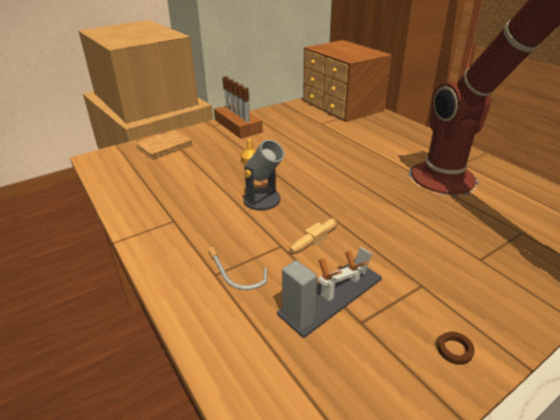

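View pics/side0.png

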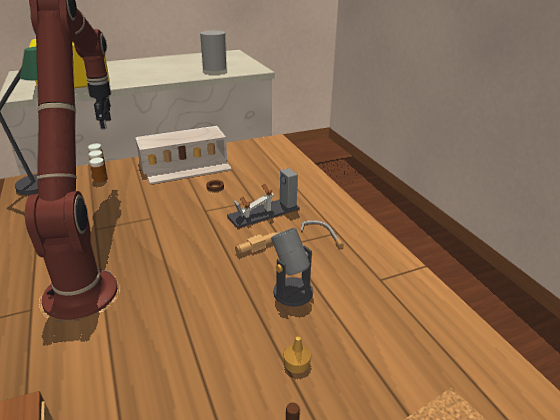

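The scene view shows the switch at (262,175), mandrel at (314,236), rest at (330,290), bocal at (240,280) and ring at (455,347). In the side view the mandrel is at (258,243), the rest at (262,208), the switch at (292,265) and the oiler at (297,357). I'll zoom into both.

```bash
python3 - <<'E'
from h import *
a=load('scene0')['img'][125:335,205:405,::-1]; b=load('side0')['img'][165:310,220:350,::-1]
cv2.imwrite('pics/c1.png',cv2.resize(a,None,fx=2.8,fy=2.8,interpolation=cv2.INTER_CUBIC))
cv2.imwrite('pics/c2.png',cv2.resize(b,None,fx=4,fy=4,interpolation=cv2.INTER_CUBIC))
S=load('scene0');D=load('side0')
for n,u,v,u2,v2 in [('mandrel',314,236,258,243),('foot',262,199,293,292)]:
    print(n,plane(S,u,v,17),plane(D,u2,v2,17))
print('ring',plane(S,455,348,8),plane(D,215,185,8))
E
```

```text
mandrel [538.33515668  20.68827045  17.        ] [533.12001411  10.91158558  17.        ]
foot [ 559.28875096 -200.25226821   17.        ] [ 542.99925395 -234.7653518    17.        ]
ring [515.22816204 442.55427923   8.        ] [514.27237661 440.01109734   8.        ]
```

View pics/c1.png

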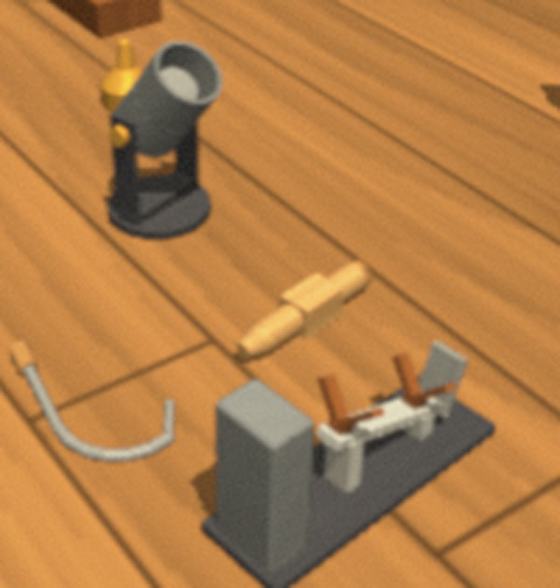

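View pics/c2.png

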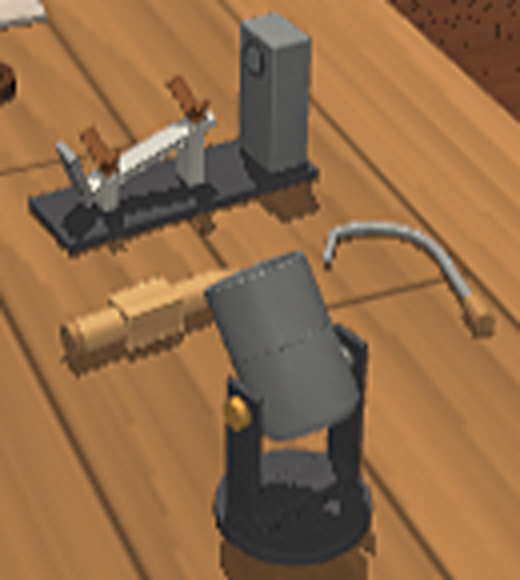

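The crops show the mandrel's nose pointing away from the robot. The rest has its steel stop nearest the robot and its housing on the far side, and the shroud leans towards the mandrel. I'll move above the work for a wrist view.

Emit:
{"op": "jog_arm", "data": {"series": "0.085 -0.02 -0.016 0 0 0 0;0.085 -0.052 -0.042 0 0 0 0;0.085 -0.084 -0.067 0 0 0 0;0.085 -0.116 -0.093 0 0 0 0;0.085 -0.148 -0.118 0 0 0 0;0.085 -0.18 -0.144 0 0 0 0;0.085 -0.212 -0.169 0 0 0 0;0.085 -0.244 -0.195 0 0 0 0"}}

```text
t: 0.82
position: [350.1, 378.4, 231.3]
tcp_rot: [0.125, 0.992, -0.0, -0.0]
wrist_force: [0.5, -0.3, 1.6]
grip_width: 84.9
grasp_force: 0.0
```

Emit:
{"op": "jog_arm", "data": {"series": "0.085 -0.032 -0.025 0 0 0 0;0.085 -0.064 -0.051 0 0 0 0;0.085 -0.096 -0.077 0 0 0 0;0.085 -0.128 -0.102 0 0 0 0;0.085 -0.16 -0.128 0 0 0 0;0.085 -0.192 -0.154 0 0 0 0;0.085 -0.224 -0.179 0 0 0 0;0.085 -0.244 -0.195 0 0 0 0"}}

```text
t: 1.48
position: [539.6, 125.4, 231.2]
tcp_rot: [0.128, 0.992, -0.001, 0.001]
wrist_force: [0.7, -0.1, -0.3]
grip_width: 85.0
grasp_force: 0.0
```

```bash
python3 - <<'E'
from h import *
d=snap('wrist'); save('w1',d); s=d['state'];print(s['t'],s['position'],s['tcp_rot'],-d['R'].T@d['t'],s['joints'])
S=load('scene0')
print(plane(S,291.8,250,17),plane(S,334.3,221.4,17))
print([proj(d,x).round() for x in ([559,-200,17],[530,20,17],[600,180,85])])
cv2.imwrite('pics/w1b.png',cv2.resize(d['img'][:,:,::-1],(800,600),interpolation=cv2.INTER_CUBIC))
E
```

```text
1.4833 [539.56968792 125.43296832 231.23389631] [ 1.27875063e-01  9.91789080e-01 -1.30253633e-03  8.32362943e-04] [463.84580465 145.54565041 373.60437522] [-0.31396932  0.46448673  0.06669169  1.70896694 -0.03254383  0.96870482
  1.07843791]
[616.5604311   33.65610999  17.        ] [455.50944598   1.66037234  17.        ]
[array([ 57., 256.]), array([200., 197.]), array([345., 238.])]
```

View pics/w1b.png

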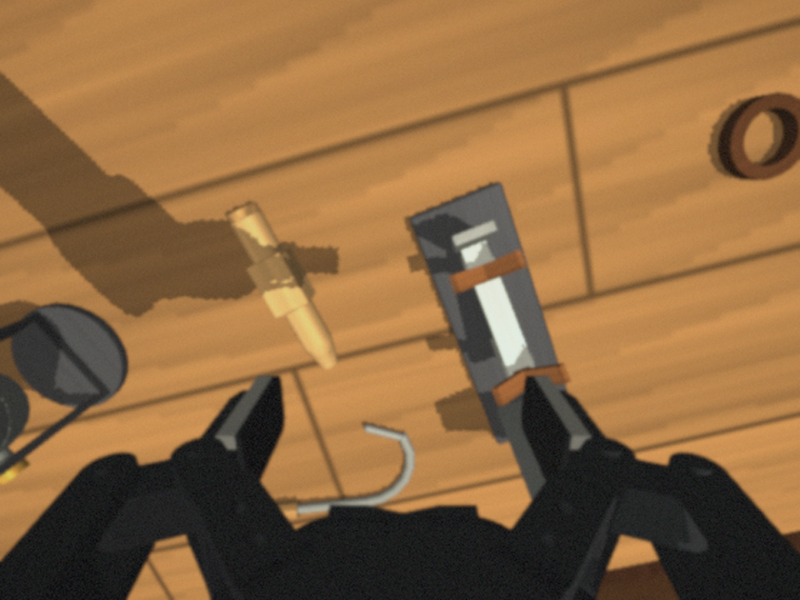

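The wrist view (800x600) shows the mandrel's cork end at (243,210) and its nose at (331,365). It also shows the stop's top edge at (453,240)-(497,224), the low fork at (452,284)-(522,258) and the high fork at (497,394)-(565,373).

```bash
cat > rest.py <<'E'
from h import *
from scipy.optimize import least_squares
sl=np.radians(18)
def restT(p):
    return Ro.from_euler('ZY',[p[2],-sl]).as_matrix(), np.array([p[0],p[1],85.])
def fit(obs,p0):
    # obs: (cam, u, v, local point)
    def f(p):
        R,o=restT(p); return np.concatenate([proj(c,R@np.array(l)+o)-[u,v] for c,u,v,l in obs])
    r=least_squares(f,p0,x_scale=[10,10,.1],loss='soft_l1'); return r.x,f(r.x).reshape(-1,2)
E
python3 - <<'E'
from rest import *
w=load('w1');k=560/800
print('cork',plane(w,243*k,210*k,19),'nose',plane(w,331*k,365*k,17))
g=[(248,270),(287,250),(310,300),(272,318)]
P=[plane(w,u*k,v*k,34) for u,v in g];print('grip c',np.mean(P,0),[p.round() for p in P])
obs=[(w,453*k,240*k,[-70,16,14]),(w,497*k,224*k,[-70,-16,14]),(w,452.5*k,284*k,[-45,28,5]),(w,522*k,258*k,[-45,-28,5]),(w,565*k,373*k,[45,-28,5]),(w,497*k,394*k,[45,28,5])]
print(fit(obs,[600,120,0.3]))
E
```

```text
cork [461.35172854   6.67419459  19.        ] nose [618.4655642  34.3147999  17.       ]
grip c [528.26170502  19.75169671  34.        ] [array([509.,  -1.,  34.]), array([501.,  36.,  34.]), array([548.,  41.,  34.]), array([555.,   3.,  34.])]
(array([585.79410952, 173.24723094,  -0.59254935]), array([[ 58.54830258,   0.75134331],
       [ -0.85320352,   1.53762535],
       [ 58.39412057,  -2.94048411],
       [-39.17058926,  -2.00690365],
       [-96.39261623,  -0.15785081],
       [  0.96365512,   0.91220832]]))
```

```bash
python3 - <<'E'
from rest import *
w=load('w1');k=560/800
obs=[(w,453*k,240*k,[-70,-16,14]),(w,497*k,224*k,[-70,16,14]),(w,452.5*k,284*k,[-45,-28,5]),(w,522*k,258*k,[-45,28,5]),(w,565*k,373*k,[45,28,5]),(w,497*k,394*k,[45,-28,5])]
p,r=fit(obs,[570,160,0.1]);print(p,r)
# check with scene/side: predicted features
R,o=restT(p)
for n in ('scene0','side0'):
    d=load(n)
    print(n,[proj(d,R@np.array(l)+o).round(1) for l in ([-70,-16,14],[-70,16,14],[-45,-28,5],[-45,28,5],[45,-28,5],[45,28,5])])
E
```

```text
[5.90824901e+02 1.92268383e+02 1.12765024e-01] [[ 0.89919654  1.91222975]
 [-0.15908395  1.89095195]
 [-1.41136529 -1.75453935]
 [ 0.72148887 -2.22090553]
 [ 0.83413325 -1.27764847]
 [-3.20866091  1.28102264]]
scene0 [array([360.3, 246.7]), array([371.2, 253.8]), array([348.3, 249.4]), array([367.5, 262.2]), array([321.7, 256.7]), array([341.2, 270.8])]
side0 [array([238.2, 203.3]), array([234.2, 198.9]), array([246.9, 203.2]), array([239.9, 195.7]), array([269.5, 190. ]), array([261.9, 183. ])]
```

```bash
cat >> h.py <<'E'
def toolR(xdir,zup=(0,0,1)):  # tool z = -zup, tool x = -xdir
    z=-np.array(zup,float);z/=np.linalg.norm(z);x=-np.array(xdir,float);x-=x@z*z;x/=np.linalg.norm(x)
    return np.stack([x,np.cross(z,x),z],1)
def go(P,R,P0=None,R0=None):
    s=ctrl.get_state()
    if R0 is None:R0=Ro.from_quat(s['tcp_rot']).as_matrix()
    if P0 is None:P0=s['position']
    print('shift mm',(R0.T@(np.array(P)-P0)).round(1),'turn deg',np.degrees(Ro.from_matrix(R0.T@R).as_rotvec()).round(2))
E
python3 - <<'E'
from h import *
R=toolR([np.cos(.175),np.sin(.175),0]); go([530,19,110],R); go([530,19,6],R,[530,19,110],R)
E
```

```text
shift mm [ -13.8 -100.5  121.8] turn deg [ -0.38   0.25 -25.13]
shift mm [  0.   0. 104.] turn deg [0. 0. 0.]
```

Emit:
{"op": "jog_arm", "data": {"series": "0.085 -0.002 -0.016 0.02 0 0 -4;0.085 -0.004 -0.033 0.04 -0.1 0.1 -8;0.085 -0.007 -0.05 0.06 -0.2 0.1 -13;0.085 -0.009 -0.067 0.08 -0.3 0.2 -17;0.085 -0.011 -0.084 0.1 -0.4 0.25 -21;0.085 -0.0138 -0.1005 0.1218 -0.4 0.25 -25.1;0.085 -0.0138 -0.1005 0.1218 -0.4 0.25 -25.1;0.085 -0.0138 -0.1005 0.1218 -0.4 0.25 -25.1"}}

```text
t: 2.2
position: [524.8, 29.5, 108.8]
tcp_rot: [-0.092, 0.996, 0.004, -0.003]
wrist_force: [0.5, 0.7, 0.2]
grip_width: 85.2
grasp_force: 0.0
```

```bash
python3 - <<'E'
from h import *
d=snap('wrist'); save('w2',d); s=d['state'];print(s['t'],s['position'],s['tcp_rot'])
cv2.imwrite('pics/w2b.png',cv2.resize(d['img'][:,:,::-1],(800,600),interpolation=cv2.INTER_CUBIC))
E
```

```text
2.2 [524.83259001  29.49886645 108.80771595] [-0.09157294  0.99578585  0.00385984 -0.00316901]
```

View pics/w2b.png

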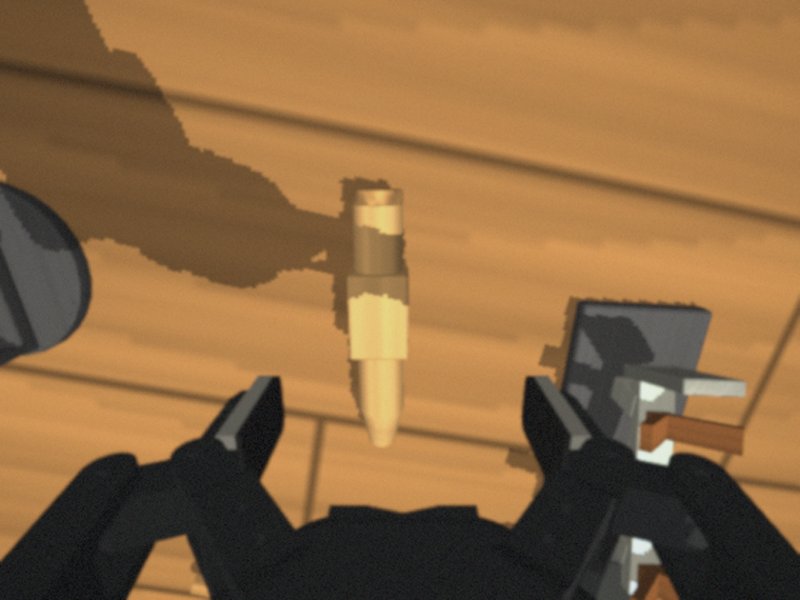

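The mandrel lies vertically between the fingers: cork end at (378,189), grip face (348,277)-(408,358), nose tip (381,445).

```bash
python3 - <<'E'
from h import *
w=load('w2');k=.7
P=[plane(w,u*k,v*k,34) for u,v in [(348,277),(409,277),(408,359),(349,359)]];print(np.round(P,1),np.mean(P,0))
n=plane(w,381*k,445*k,17);c=plane(w,378*k,190*k,30);print(n,c)
m=np.mean(P,0);ax=(n-c)[:2];print('yaw',np.arctan2(ax[1],ax[0]),np.arctan2(*(n-m)[1::-1]))
s=ctrl.get_state();print(s['t'],s['position'],s['tcp_rot'])
yaw=.17;R=toolR([np.cos(yaw),np.sin(yaw),0]); go([m[0],m[1],6],R)
E
```

```text
[[507.3  -2.5  34. ]
 [501.3  29.9  34. ]
 [549.1  38.5  34. ]
 [555.2   5.1  34. ]] [528.20904276  17.73668886  34.        ]
[621.8460903   34.39176373  17.        ] [459.62867002   5.68527789  30.        ]
yaw 0.17514972590304095 0.17602750144111834
2.25 [526.06312219  31.0726124  109.94450516] [-0.09281781  0.99567299  0.00423525 -0.00148587]
shift mm [ 1.000e-01 -1.440e+01  1.038e+02] turn deg [ 0.5  -0.13  0.91]
```

Emit:
{"op": "jog_arm", "data": {"series": "0.085 0 -0.003 0.012 0.1 0 0.2;0.085 0 -0.007 0.026 0.2 0 0.4;0.085 0 -0.01 0.04 0.3 0 0.6;0.085 0 -0.014 0.054 0.4 -0.1 0.6;0.085 0 -0.014 0.06 0.4 -0.1 0.6;0.085 0 -0.014 0.06 0.4 -0.1 0.6;0.085 0 -0.014 0.06 0.4 -0.1 0.6;0.085 0 -0.014 0.06 0.4 -0.1 0.6"}}

```text
t: 2.92
position: [529.1, 17.8, 50.6]
tcp_rot: [-0.089, 0.996, 0.001, 0.001]
wrist_force: [0.3, -0.7, -0.2]
grip_width: 84.8
grasp_force: 0.0
```

```bash
python3 - <<'E'
from h import *
s=ctrl.get_state();print(s['t'],s['position'],s['tcp_rot'],s['joint_velocities'].round(3))
yaw=.175;R=toolR([np.cos(yaw),np.sin(yaw),0]); go([528.5,18,6],R)
E
```

```text
2.9167 [529.07319356  17.79087723  50.62565274] [-8.88259841e-02  9.96046747e-01  5.39406804e-04  7.29313604e-04] [ 0.006 -0.002  0.002  0.004  0.001 -0.003  0.002]
shift mm [ 0.6  0.3 44.6] turn deg [0.05 0.09 0.17]
```

Aligned. Descend and close.

Emit:
{"op": "jog_arm", "data": {"series": "0.085 0 0 0.012 0 0 0;0.085 0 0 0.024 0 0 0;0.085 0.0005 0 0.036 0 0 0;0.085 0.0005 0 0.043 0 0 0;0.085 0.0005 0 0.0445 0 0 0;0.085 0.0005 0 0.0445 0 0 0;0.03 0.0005 0 0.0445 0 0 0;0.03 0.0005 0 0.0445 0 0 0", "force": 35}}

```text
t: 3.58
position: [528.1, 16.7, 5.7]
tcp_rot: [-0.088, 0.996, 0.0, 0.0]
wrist_force: [-0.3, 0.1, -0.7]
grip_width: 63.6
grasp_force: 0.0
```

Emit:
{"op": "jog_arm", "data": {"series": "0.03 0 0 0 0 0 0;0.03 0 0 0 0 0 0;0.03 0 0 0 0 0 0;0.03 0 0 0 0 0 0;0.03 0 0 0 0 0 0;0.03 0 0 0 0 0 0;0.03 0 0 0 0 0 0;0.03 0 0 0 0 0 0", "force": 35}}

```text
t: 4.25
position: [528.0, 16.6, 5.5]
tcp_rot: [-0.088, 0.996, 0.0, -0.0]
wrist_force: [-0.3, 0.1, 5.2]
grip_width: 33.6
grasp_force: 36.6
```

Emit:
{"op": "jog_arm", "data": {"series": "0.03 0 0 -0.012 0 0 0;0.03 0 0 -0.03 0 0 0;0.03 0 0 -0.055 0 0 0;0.03 0 0 -0.085 0 0 0;0.03 0 0 -0.115 0 0 0;0.03 0 0 -0.14 0 0 0;0.03 0 0 -0.15 0 0 0;0.03 0 0 -0.15 0 0 0"}}

```text
t: 4.92
position: [529.0, 16.5, 156.8]
tcp_rot: [-0.088, 0.996, 0.0, 0.002]
wrist_force: [1.0, -0.1, -1.3]
grip_width: 33.2
grasp_force: 35.8
```

```bash
cat >> rest.py <<'E'
P=[590.8,192.3,.1128]
def tgt(dx,dy,dz,p=P,off=(-.5,0,-11.5)):
    R,o=restT(p);T=toolR(R[:,0],R[:,2]);return R@np.array([dx,dy,dz])+o-T@np.array(off),T
E
python3 - <<'E'
from rest import *
s=ctrl.get_state();print(s['position'],s['grip_width'],s['grasp_force'])
X,T=tgt(8,0,60);print(X);go(X,T)
d=snap('wrist');save('w3',d);d=snap('scene');save('s3',d)
E
```

```text
[528.96947155  16.53024858 156.79329458] 33.21355703780653 35.79106271266937
[582.99551575 191.41590128 133.4438685 ]
shift mm [-83.8 162.7  23.7] turn deg [  0.59 -17.79   3.63]
```

Emit:
{"op": "jog_arm", "data": {"series": "0.03 -0.008 0.014 0 0 -2 0.4;0.03 -0.021 0.04 0.003 0.1 -5 1;0.03 -0.035 0.067 0.007 0.2 -8 1.6;0.03 -0.049 0.094 0.012 0.3 -11 2.2;0.03 -0.063 0.121 0.016 0.4 -14 2.8;0.03 -0.075 0.146 0.02 0.5 -16.5 3.3;0.03 -0.084 0.1625 0.024 0.5 -17.8 3.6;0.03 -0.084 0.1625 0.024 0.5 -17.8 3.6"}}

```text
t: 5.68
position: [578.6, 197.5, 126.8]
tcp_rot: [-0.061, 0.987, 0.011, 0.151]
wrist_force: [-0.1, 0.7, -1.2]
grip_width: 33.3
grasp_force: 35.8
```

Emit:
{"op": "jog_arm", "data": {"series": "0.03 0 0 0 0 0 0;0.03 0 0 0 0 0 0;0.03 0 0 0 0 0 0;0.03 0 0 0 0 0 0;0.03 0 0 0 0 0 0;0.03 0 0 0 0 0 0;0.03 0 0 0 0 0 0;0.03 0 0 0 0 0 0"}}

```text
t: 6.35
position: [581.8, 191.0, 131.1]
tcp_rot: [-0.056, 0.986, 0.01, 0.154]
wrist_force: [0.8, -0.1, -1.0]
grip_width: 33.3
grasp_force: 35.8
```

```bash
python3 - <<'E'
from rest import *
s=ctrl.get_state();print(s['position'],s['grip_width'],s['grasp_force'])
for q in ((8,0,60),(8,0,0)):
    X,T=tgt(*q);go(X,T)
for n in ('wrist','scene','side'): save(n+'4',snap(n))
R,o=restT(P);k=600/420
w=load('wrist4')['img'][:,:,::-1]
sc=load('scene4')['img'][200:340,270:410,::-1];sd=load('side4')['img'][130:235,215:320,::-1]
cv2.imwrite('pics/v4.png',np.hstack([cv2.resize(w[100:420,200:420],(275,400)),cv2.resize(sc,(400,400),interpolation=2)]))
im=np.hstack([cv2.resize(w[:,130:430],(286,400),interpolation=2),cv2.resize(sc,(400,400),interpolation=2)])
cv2.imwrite('pics/v4.png',im)
for n in ('wrist4','scene4'):
    d=load(n);print(n,[proj(d,R@np.array(l)+o).round(1) for l in ([-70,-16,14],[-70,16,14],[-45,-28,5],[-45,28,5],[45,-28,5],[45,28,5],[-62,0,60],[98,0,60])])
E
```

```text
[581.84524223 190.964443   131.09463661] 33.31550110758135 35.77992081642151
shift mm [-1.9  0.3 -1.9] turn deg [ 0.11 -0.25 -0.01]
shift mm [-2.1  0.2 58.1] turn deg [ 0.11 -0.25 -0.01]
wrist4 [array([253.9, 123.4]), array([308.9, 123.4]), array([237.3, 164.2]), array([325.3, 164.2]), array([242.9, 288. ]), array([319.7, 287.9]), array([281.5, 143.5]), array([281.4, 413.8])]
scene4 [array([360.3, 246.7]), array([371.2, 253.8]), array([348.3, 249.4]), array([367.5, 262.2]), array([321.7, 256.7]), array([341.2, 270.8]), array([370. , 232.8]), array([321.2, 244.8])]
```

View pics/v4.png

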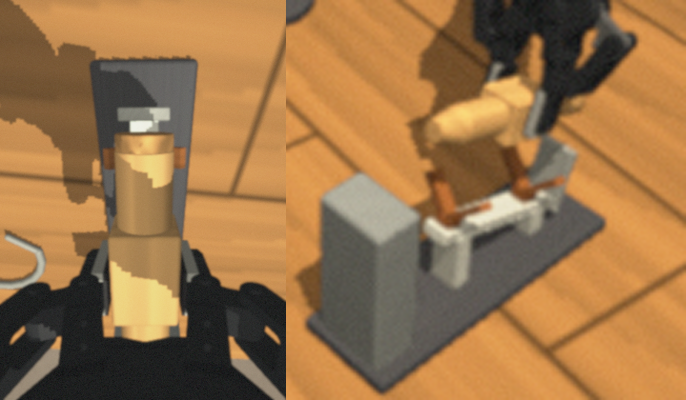

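The wrist panel shows the mandrel centred between the low fork's tips (103 and 187) with the stop's top edge at row 107-120, which agrees with the fit. In the scene panel the mandrel hovers over the rest. I'll lower it.

Emit:
{"op": "jog_arm", "data": {"series": "0.03 -0.001 0 0.008 0 0 0;0.03 -0.002 0 0.018 0 -0.2 0;0.03 -0.002 0 0.028 0 -0.2 0;0.03 -0.002 0 0.038 0 -0.2 0;0.03 -0.002 0 0.046 0 -0.2 0;0.03 -0.002 0 0.053 0 -0.2 0;0.03 -0.002 0 0.053 0 -0.2 0;0.03 -0.002 0 0.053 0 -0.2 0"}}

```text
t: 7.17
position: [599.5, 193.3, 80.3]
tcp_rot: [-0.056, 0.986, 0.009, 0.155]
wrist_force: [-0.8, 0.8, -0.7]
grip_width: 33.7
grasp_force: 35.8
```

Emit:
{"op": "jog_arm", "data": {"series": "0.03 0 0 0.0005 0 0 0;0.03 0 0 0.001 0 0 0;0.03 0 0 0.0015 0 0 0;0.03 0 0 0.002 0 0 0;0.03 0 0 0.002 0 0 0;0.03 0 0 0.002 0 0 0;0.03 0 0 0.002 0 0 0;0.03 0 0 0.002 0 0 0"}}

```text
t: 7.83
position: [600.3, 193.5, 79.2]
tcp_rot: [-0.056, 0.986, 0.01, 0.156]
wrist_force: [-0.0, -0.2, -0.3]
grip_width: 33.5
grasp_force: 35.8
```

```bash
python3 - <<'E'
from rest import *
s=ctrl.get_state();R,o=restT(P);print(s['position'],s['wrist_force'],s['moment'],'force in rest',R.T@s['wrist_force'])
for q in ((8,0,0),(0,0,0)):
    X,T=tgt(*q);go(X,T)
E
```

```text
[600.27663805 193.47352395  79.21103011] [-0.04915862 -0.15692675 -0.25873226] [-0.05105635  0.38690212  0.00067854] force in rest [-0.14320747 -0.15039611 -0.22551628]
shift mm [-0.2 -0.1  3. ] turn deg [ 0.11 -0.06  0.02]
shift mm [ 7.8 -0.1  3.1] turn deg [ 0.11 -0.06  0.02]
```

Emit:
{"op": "jog_arm", "data": {"series": "0.03 0 0 0.0005 0 0 0;0.03 0 0 0.001 0 0 0;0.03 0 0 0.0015 0 0 0;0.03 0 0 0.002 0 0 0;0.03 0 0 0.0025 0 0 0;0.03 0 0 0.0025 0 0 0;0.03 0 0 0.0025 0 0 0;0.03 0 0 0.0025 0 0 0"}}

```text
t: 8.5
position: [601.0, 193.5, 76.8]
tcp_rot: [-0.056, 0.986, 0.01, 0.156]
wrist_force: [0.6, 0.1, -0.9]
grip_width: 33.2
grasp_force: 35.8
```

Emit:
{"op": "jog_arm", "data": {"series": "0.03 0 0 0.0004 0 0 0;0.03 0 0 0.0008 0 0 0;0.03 0 0 0.0012 0 0 0;0.03 0 0 0.0012 0 0 0;0.03 0 0 0.0012 0 0 0;0.03 0 0 0.0012 0 0 0;0.03 0 0 0.0012 0 0 0;0.03 0 0 0.0012 0 0 0"}}

```text
t: 9.17
position: [601.4, 193.6, 75.7]
tcp_rot: [-0.056, 0.986, 0.01, 0.156]
wrist_force: [0.2, -0.9, 0.6]
grip_width: 33.3
grasp_force: 36.0
```

Emit:
{"op": "jog_arm", "data": {"series": "0.03 0 0 0.0005 0 0 0;0.03 0 0 0.001 0 0 0;0.03 0 0 0.001 0 0 0;0.03 0 0 0.001 0 0 0;0.03 0 0 0.001 0 0 0;0.03 0 0 0.001 0 0 0;0.03 0 0 0.001 0 0 0;0.03 0 0 0.001 0 0 0"}}

```text
t: 9.83
position: [601.5, 193.7, 75.5]
tcp_rot: [-0.056, 0.986, 0.01, 0.156]
wrist_force: [-3.1, -0.9, 6.7]
grip_width: 33.3
grasp_force: 37.0
```

Contact on the forks. Ease the pressure and slide down to the stop.

Emit:
{"op": "jog_arm", "data": {"series": "0.03 0 0 -0.0006 0 0 0;0.03 0.001 0 -0.0006 0 0 0;0.03 0.002 0 -0.0006 0 0 0;0.03 0.003 0 -0.0006 0 0 0;0.03 0.004 0 -0.0006 0 0 0;0.03 0.004 0 -0.0006 0 0 0;0.03 0.004 0 -0.0006 0 0 0;0.03 0.004 0 -0.0006 0 0 0"}}

```text
t: 10.5
position: [599.0, 193.2, 74.8]
tcp_rot: [-0.056, 0.986, 0.01, 0.157]
wrist_force: [2.4, -0.6, 5.1]
grip_width: 33.6
grasp_force: 36.6
```

Emit:
{"op": "jog_arm", "data": {"series": "0.03 0.0005 0 0 0 0 0;0.03 0.001 0 0 0 0 0;0.03 0.0015 0 0 0 0 0;0.03 0.002 0 0 0 0 0;0.03 0.002 0 0 0 0 0;0.03 0.002 0 0 0 0 0;0.03 0.002 0 0 0 0 0;0.03 0.002 0 0 0 0 0"}}

```text
t: 11.17
position: [596.8, 192.9, 74.0]
tcp_rot: [-0.056, 0.986, 0.01, 0.157]
wrist_force: [2.0, -1.4, 5.7]
grip_width: 33.8
grasp_force: 36.6
```

Emit:
{"op": "jog_arm", "data": {"series": "0.03 0.0003 0 0 0 0 0;0.03 0.0006 0 0 0 0 0;0.03 0.001 0 0 0 0 0;0.03 0.001 0 0 0 0 0;0.03 0.001 0 0 0 0 0;0.03 0.001 0 0 0 0 0;0.03 0.001 0 0 0 0 0;0.03 0.001 0 0 0 0 0"}}

```text
t: 11.83
position: [596.0, 192.9, 73.8]
tcp_rot: [-0.056, 0.986, 0.01, 0.157]
wrist_force: [1.4, -0.0, 5.0]
grip_width: 33.3
grasp_force: 36.6
```

Emit:
{"op": "jog_arm", "data": {"series": "0.03 0.0003 0 0 0 0 0;0.03 0.0006 0 0 0 0 0;0.03 0.001 0 0 0 0 0;0.03 0.001 0 0 0 0 0;0.03 0.001 0 0 0 0 0;0.03 0.001 0 0 0 0 0;0.03 0.001 0 0 0 0 0;0.03 0.001 0 0 0 0 0"}}

```text
t: 12.5
position: [595.7, 192.8, 73.7]
tcp_rot: [-0.056, 0.986, 0.01, 0.157]
wrist_force: [4.0, -0.4, 4.5]
grip_width: 33.4
grasp_force: 36.5
```

Emit:
{"op": "jog_arm", "data": {"series": "0.03 0.0003 0 0 0 0 0;0.03 0.0006 0 0 0 0 0;0.03 0.001 0 0 0 0 0;0.03 0.001 0 0 0 0 0;0.03 0.001 0 0 0 0 0;0.03 0.001 0 0 0 0 0;0.03 0.001 0 0 0 0 0;0.03 0.001 0 0 0 0 0"}}

```text
t: 13.17
position: [595.7, 192.8, 73.7]
tcp_rot: [-0.056, 0.986, 0.01, 0.158]
wrist_force: [6.2, -1.6, 3.9]
grip_width: 33.2
grasp_force: 36.4
```

Position has stopped and the force is rising, so the cork is on the stop. Release and retreat.

Emit:
{"op": "jog_arm", "data": {"series": "0.04 0 0 0 0 0 0;0.05 0 0 0 0 0 0;0.07 0 0 0 0 0 0;0.07 0 0 0 0 0 0;0.07 0 0 0 0 0 0;0.07 0 0 0 0 0 0;0.07 0 0 0 0 0 0;0.07 0 0 0 0 0 0"}}

```text
t: 13.83
position: [592.8, 192.6, 72.4]
tcp_rot: [-0.056, 0.986, 0.01, 0.155]
wrist_force: [-0.4, -0.1, 0.2]
grip_width: 70.2
grasp_force: 0.0
```

Emit:
{"op": "jog_arm", "data": {"series": "0.07 0 0 -0.008 0 0 0;0.07 0 0 -0.02 0 0 0;0.07 0 0 -0.035 0 0 0;0.07 0 0 -0.052 0 0 0;0.07 0 0 -0.072 0 0 0;0.07 0 0 -0.09 0 0 0;0.07 0 0 -0.1 0 0 0;0.07 0 0 -0.1 0 0 0"}}

```text
t: 14.5
position: [563.2, 189.5, 171.0]
tcp_rot: [-0.056, 0.986, 0.011, 0.158]
wrist_force: [0.8, -0.1, -0.8]
grip_width: 69.9
grasp_force: 0.0
```

```bash
python3 - <<'E'
from rest import *
s=ctrl.get_state();print(s['t'],s['position'],s['tcp_rot'])
for n in ('wrist','scene','side'): save(n+'5',snap(n))
w=load('wrist5')['img'][:,:,::-1];sc=load('scene5')['img'][215:325,280:390,::-1]
im=np.hstack([cv2.resize(w[50:350,180:380],(400,600),interpolation=2),cv2.resize(sc,(400,600),interpolation=2)])
sw=load('scene5')['img'][130:215,235:295,::-1]
im[:, 400:]=np.vstack([cv2.resize(sc,(400,300),interpolation=2),cv2.resize(load('side5')['img'][165:240,220:320,::-1],(400,300),interpolation=2)])
cv2.imwrite('pics/v5.png',im)
R,o=restT(P);d=load('wrist5')
print([(2*(proj(d,R@np.array(l)+o)-[180,50])).round(1) for l in ([-70,-16,14],[-70,16,14],[-45,-28,5],[-45,28,5],[45,-28,5],[45,28,5],[-70,0,14],[90,0,0])])
E
```

```text
14.5 [563.20480802 189.48615635 171.0267116 ] [-0.05592541  0.98576293  0.0107755   0.15820142]
[array([156.5, 159.2]), array([244.4, 159.3]), array([129. , 224.4]), array([271.9, 224.4]), array([136.9, 429.9]), array([264.4, 429.7]), array([200.5, 159.2]), array([200.7, 509.9])]
```

View pics/v5.png

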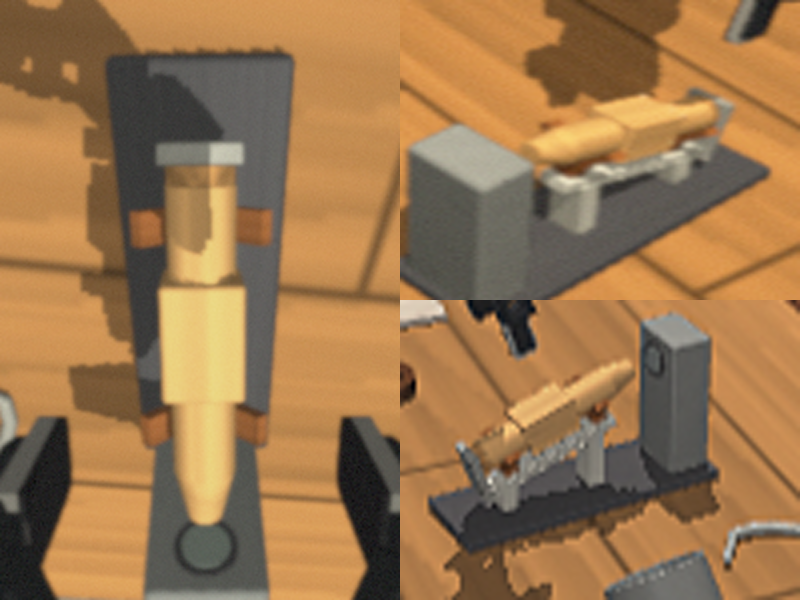

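The mandrel sits in both forks (low fork tips at (131,228)/(271,226), high at (142,432)/(267,428)) with its cork at the stop at (200,165). Next is a look at the switch from above.

```bash
python3 - <<'E'
from h import *
R=toolR([np.cos(.1),np.sin(.1),0]);go([620,-110,300],R)
E
```

```text
shift mm [ -63.5 -303.2 -119.5] turn deg [ 0.2  17.89  0.76]
```

Emit:
{"op": "jog_arm", "data": {"series": "0.07 0 -0.005 -0.02 0 0 0;0.07 -0.004 -0.025 -0.04 0 2 0;0.07 -0.012 -0.055 -0.055 0 4 0;0.07 -0.02 -0.09 -0.07 0 7 0.2;0.04 -0.028 -0.125 -0.08 0 9 0.3;0.02 -0.036 -0.16 -0.09 0.1 12 0.5;0.02 -0.043 -0.195 -0.098 0.1 14 0.6;0 -0.05 -0.23 -0.105 0.2 16 0.7"}}

```text
t: 15.32
position: [603.9, -40.1, 282.0]
tcp_rot: [-0.05, 0.999, 0.001, 0.015]
wrist_force: [0.4, 0.6, -0.4]
grip_width: 21.5
grasp_force: 0.0
```

```bash
python3 - <<'E'
from h import *
s=ctrl.get_state();print(s['position'],s['joint_velocities'].round(2))
R=toolR([np.cos(.1),np.sin(.1),0]);go([620,-110,300],R)
E
```

```text
[603.88923481 -40.1168996  281.99660632] [ 0.61  0.32  0.09 -0.87 -0.01  0.97  0.65]
shift mm [ -9.6 -71.1 -17.8] turn deg [0.05 1.76 0.02]
```

Emit:
{"op": "jog_arm", "data": {"series": "0 -0.004 -0.025 -0.006 0 0.5 0;0 -0.008 -0.045 -0.012 0 1 0;0 -0.01 -0.06 -0.016 0 1.8 0;0 -0.01 -0.07 -0.018 0 1.8 0;0 -0.01 -0.07 -0.018 0 1.8 0;0 -0.01 -0.07 -0.018 0 1.8 0;0 -0.01 -0.07 -0.018 0 1.8 0;0 -0.01 -0.07 -0.018 0 1.8 0"}}

```text
t: 15.98
position: [619.8, -104.6, 300.4]
tcp_rot: [-0.052, 0.999, 0.001, 0.001]
wrist_force: [-0.9, -0.3, -0.1]
grip_width: -0.2
grasp_force: 0.0
```

```bash
python3 - <<'E'
from h import *
d=snap('wrist');save('w6',d);s=d['state'];print(s['position'],s['joint_velocities'].round(2),s['tcp_rot'])
c=snap('scene');save('s6',c)
print(proj(d,[545,-130,180]),proj(c,[545,-130,180]))
u,v=proj(d,[545,-150,150]).astype(int);print(u,v)
v0=min(max(v-110,0),210);u0=min(max(u-110,0),350)
print('wrist crop',u0,v0,'x2.7')
a=cv2.resize(d['img'][v0:v0+210,u0:u0+210,::-1],(400,400),interpolation=2)
b=cv2.resize(c['img'][130:220,225:315,::-1],(400,400),interpolation=2)
cv2.imwrite('pics/v6.png',np.hstack([a,b]))
E
```

```text
[ 619.77036982 -104.59369997  300.38076945] [-0.   -0.01  0.01 -0.01  0.   -0.    0.  ] [-5.19141052e-02  9.98650784e-01  9.73940522e-04  7.67083641e-04]
[260.73267874 119.89679119] [278.74590271 157.19889471]
242 117
wrist crop 132 7 x2.7
```

View pics/v6.png

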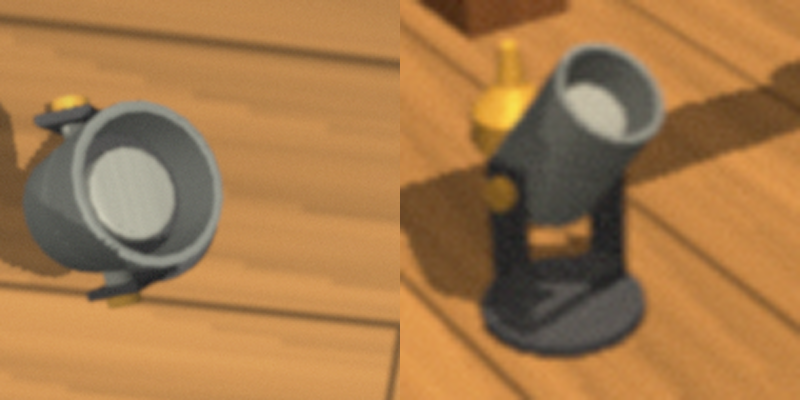

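In the wrist panel the rim's outer ellipse spans x 72-222 and y 100-268, the button face spans (89-175,147-240), and the pivot knobs are at (70,103) and (123,300). In the scene panel the rim spans x 553-663 and y 45-147.

```bash
cat > sw.py <<'E'
from h import *
from scipy.optimize import least_squares
w=load('w6');c=load('s6');sd=load('side0')
W=lambda u,v:np.array([132+u*.525,7+v*.525]);C=lambda u,v:np.array([225+u*.225,130+v*.225])
rw,rc=W(147,184),C(608,95.5)
k1,k2=W(70,103),W(123,300)
def geo(p):  # px,py,phi(lean dir heading),theta
    l=np.array([np.cos(p[2]),np.sin(p[2]),0]);y=np.cross([0,0,1],l);b=np.sin(p[3])*l+np.cos(p[3])*np.array([0,0,1])
    return np.array([p[0],p[1],115.]),l,y,b
def circ(d,o,y,b,r):
    t=np.linspace(0,2*np.pi,180);e=np.cross(y,b)
    q=np.array([proj(d,o+r*(np.cos(a)*y+np.sin(a)*e)) for a in t]);return (q.max(0)+q.min(0))/2-proj(d,o)
def f(p,bw,bc):
    o,l,y,b=geo(p[:4]);r=o+80*b
    return np.concatenate([proj(w,r)+bw-rw,3*(proj(c,r)+bc-rc),proj(w,o+p[4]*y)-k1,proj(w,o-p[4]*y)-k2])
bw=bc=np.zeros(2);p=[550,-180,1.6,.55,50]
for i in range(4):
    r=least_squares(f,p,args=(bw,bc),x_scale=[10,10,.1,.1,5]);p=r.x
    o,l,y,b=geo(p[:4]);bw,bc=[circ(d,o+80*b,y,b,36) for d in (w,c)]
if p[4]<0: pass
rim=o+80*b;face=o+56*b
if __name__=='__main__':
    print(p,r.fun.round(1),bw,bc);print('rim',rim,'face',face,'axis',b)
    print('tri',tri((w,*(rw-bw)),(c,*(rc-bc))))
    print('face pred in panel',(proj(w,face)-[132,7])/.525,(proj(c,face)-[225,130])/.225,'side rim',proj(sd,rim))
    print('foot pred', (proj(c,[o[0],o[1],0])-[225,130])/.225)
E
python3 sw.py
```

```text
[ 513.64792378 -189.86450795    2.3006399     1.34145161   47.45487861] [  58.8  -77.7 -173.6   37.4   11.3  -19.8   41.8  -43.9] [-1.68539501 -1.60957746] [-0.11084775 -0.02327532]
rim [ 461.70436251 -131.8033866   133.1871556 ] face [ 477.28743089 -149.221723    127.73100892] axis [-0.64929452  0.72576402  0.22733945]
tri (array([467.14262414, -70.34082119, 233.8085439 ]), [np.float64(113.63236805593907), np.float64(113.63236805593895)])
face pred in panel [225.61634309  72.61876542] [314.1440975  154.42092221] side rim [251.11182426 243.41916776]
foot pred [232.10104711 313.59118444]
```

```bash
sed -i 's/C(608,95.5)/C(208,95.5)/' sw.py; python3 sw.py
```

```text
[ 550.42882912 -218.37046443    1.84388249    0.64895664   54.16957767] [ 0.6  0.5  1.7 -1.9  0.   0.6 -1.2  1. ] [-3.33247199 -1.36416826] [-0.1573273   0.13162577]
rim [ 537.38903717 -171.81366826  178.73718347] face [ 541.30097475 -185.78070711  159.61602843] axis [-0.1629974   0.58195995  0.79671479]
tri (array([ 537.50395593, -173.25779572,  176.21748245]), [np.float64(0.6450392444143359), np.float64(0.6450392444143992)])
face pred in panel [134.13140606 194.60793575] [193.98933706 113.27868628] side rim [282.91862702 231.49026799]
foot pred [162.50137115 311.25082321]
```

The fit agrees: the button face is predicted at (134,195) against (132,193) observed. Move to a hover along the axis with the fingers shut.

```bash
python3 - <<'E'
from sw import *
R=toolR([1,.1,0],b);print(R.round(3));go(face+75*b,R)
E
```

```text
[[-0.983 -0.08   0.163]
 [-0.161  0.797 -0.582]
 [-0.084 -0.599 -0.797]]
shift mm [ 94.3 -27.5  81.1] turn deg [36.81 -5.6  -1.77]
```

Emit:
{"op": "jog_arm", "data": {"series": "0 0.01 -0.003 0.005 5 -0.8 -0.2;0 0.025 -0.008 0.015 11 -1.6 -0.5;0 0.04 -0.012 0.028 17 -2.5 -0.8;0 0.055 -0.016 0.042 23 -3.5 -1.1;0 0.07 -0.021 0.056 29 -4.5 -1.4;0 0.084 -0.025 0.07 34 -5.2 -1.7;0 0.094 -0.0275 0.081 36.8 -5.6 -1.8;0 0.094 -0.0275 0.081 36.8 -5.6 -1.8"}}

```text
t: 16.75
position: [525.5, -140.1, 215.9]
tcp_rot: [-0.067, 0.946, -0.312, 0.061]
wrist_force: [-0.3, 0.7, -0.1]
grip_width: -0.0
grasp_force: 0.0
```

Emit:
{"op": "jog_arm", "data": {"series": "0 0 0 0 0 0 0;0 0 0 0 0 0 0;0 0 0 0 0 0 0;0 0 0 0 0 0 0;0 0 0 0 0 0 0;0 0 0 0 0 0 0;0 0 0 0 0 0 0;0 0 0 0 0 0 0"}}

```text
t: 17.42
position: [529.6, -143.7, 219.7]
tcp_rot: [-0.063, 0.946, -0.312, 0.065]
wrist_force: [0.3, -0.1, 0.1]
grip_width: 0.0
grasp_force: 0.0
```

```bash
python3 - <<'E'
from sw import *
R=toolR([1,.1,0],b);go(face+75*b,R);go(face,R)
s=ctrl.get_state();print(s['joints'].round(2))
n={k:snap(k) for k in('wrist','scene','side')}
for k in n: save(k+'7',n[k])
a=cv2.resize(n['wrist']['img'][:,70:490,::-1],(400,400),interpolation=2)
q=cv2.resize(n['scene']['img'][90:220,215:345,::-1],(400,400),interpolation=2)
cv2.imwrite('pics/v7.png',np.hstack([a,q]))
print((proj(n['wrist'],rim)-[70,0])/1.05,(proj(n['wrist'],face)-[70,0])/1.05)
E
```

```text
shift mm [ 0.3  1.5 -0.8] turn deg [-0.04 -0.05 -0.11]
shift mm [ 0.2  1.6 74.2] turn deg [-0.04 -0.05 -0.11]
[-0.41  0.48  0.42  2.    0.75  0.68  1.07]
[203.1651524  221.53514074] [203.01784739 210.77566765]
```

View pics/v7.png

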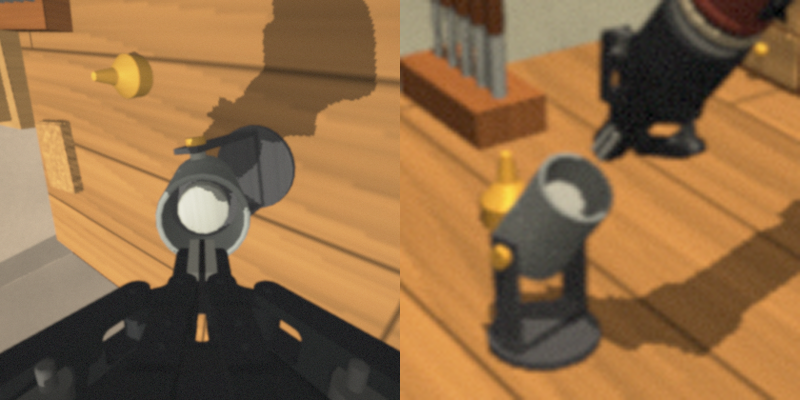

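The wrist panel shows the button face centred at (203,210) and the rim at column 203, both matching the prediction. Go in along the axis.

Emit:
{"op": "jog_arm", "data": {"series": "0 0 0.001 0.008 0 0 0;0 0 0.0015 0.018 0 0 0;0 0 0.0015 0.028 0 0 0;0 0 0.0015 0.038 0 0 0;0 0 0.0015 0.048 0 0 0;0 0 0.0015 0.057 0 0 0;0 0 0.0015 0.062 0 0 0;0 0 0.0015 0.062 0 0 0"}}

```text
t: 18.23
position: [538.8, -179.3, 168.3]
tcp_rot: [-0.063, 0.946, -0.313, 0.064]
wrist_force: [-0.4, -0.2, 0.4]
grip_width: 0.1
grasp_force: 0.0
```

Emit:
{"op": "jog_arm", "data": {"series": "0 0 0 0.001 0 0 0;0 0 0 0.002 0 0 0;0 0 0 0.003 0 0 0;0 0 0 0.004 0 0 0;0 0 0 0.005 0 0 0;0 0 0 0.006 0 0 0;0 0 0 0.006 0 0 0;0 0 0 0.006 0 0 0"}}

```text
t: 18.9
position: [540.5, -181.9, 164.5]
tcp_rot: [-0.063, 0.946, -0.312, 0.065]
wrist_force: [-0.1, 1.3, -0.5]
grip_width: 0.1
grasp_force: 0.0
```

```bash
python3 - <<'E'
from sw import *
s=ctrl.get_state();print(s['position'],s['wrist_force'],s['wrist_force']@b)
R=toolR([1,.1,0],b);go(face,R)
E
```

```text
[ 540.45912324 -181.89045847  164.53653805] [-0.13125995  1.26638632 -0.53626097] 0.33113410601069926
shift mm [ 0.2 -0.2  6.3] turn deg [-0.05 -0.04 -0.07]
```

Emit:
{"op": "jog_arm", "data": {"series": "0 0 0 0.001 0 0 0;0 0 0 0.002 0 0 0;0 0 0 0.003 0 0 0;0 0 0 0.004 0 0 0;0 0 0 0.005 0 0 0;0 0 0 0.006 0 0 0;0 0 0 0.006 0 0 0;0 0 0 0.006 0 0 0"}}

```text
t: 19.57
position: [541.4, -185.3, 159.8]
tcp_rot: [-0.063, 0.946, -0.312, 0.065]
wrist_force: [-1.2, 1.9, 1.7]
grip_width: 0.1
grasp_force: 1.3
```

Emit:
{"op": "jog_arm", "data": {"series": "0 0 0 0.001 0 0 0;0 0 0 0.002 0 0 0;0 0 0 0.003 0 0 0;0 0 0 0.003 0 0 0;0 0 0 0.003 0 0 0;0 0 0 0.003 0 0 0;0 0 0 0.003 0 0 0;0 0 0 0.003 0 0 0"}}

```text
t: 20.23
position: [541.9, -187.1, 157.4]
tcp_rot: [-0.063, 0.946, -0.312, 0.065]
wrist_force: [-1.8, 2.3, 2.4]
grip_width: -0.1
grasp_force: 2.2
```

Emit:
{"op": "jog_arm", "data": {"series": "0 0 0 0.001 0 0 0;0 0 0 0.002 0 0 0;0 0 0 0.003 0 0 0;0 0 0 0.003 0 0 0;0 0 0 0.003 0 0 0;0 0 0 0.003 0 0 0;0 0 0 0.003 0 0 0;0 0 0 0.003 0 0 0"}}

```text
t: 20.9
position: [542.5, -188.8, 155.0]
tcp_rot: [-0.063, 0.946, -0.312, 0.065]
wrist_force: [-2.3, 4.3, 4.7]
grip_width: 0.0
grasp_force: 3.2
```

```bash
python3 - <<'E'
from sw import *
s=ctrl.get_state();R=Ro.from_quat(s['tcp_rot']).as_matrix();print(s['position'],R.T@s['wrist_force'],s['moment'],(s['position']-face)@b)
E
```

```text
[ 542.46200976 -188.78192364  154.99001178] [ 1.17123743  0.7597868  -6.58585039] [ 0.68854148  0.33248975 -0.1450207 ] -5.621449403962195
```

Emit:
{"op": "jog_arm", "data": {"series": "0 0 0 0.001 0 0 0;0 0 0 0.002 0 0 0;0 0 0 0.003 0 0 0;0 0 0 0.004 0 0 0;0 0 0 0.004 0 0 0;0 0 0 0.004 0 0 0;0 0 0 0.004 0 0 0;0 0 0 0.004 0 0 0"}}

```text
t: 21.57
position: [543.1, -190.9, 151.9]
tcp_rot: [-0.063, 0.946, -0.312, 0.065]
wrist_force: [-3.0, 5.1, 6.3]
grip_width: -0.0
grasp_force: 4.4
```

Emit:
{"op": "jog_arm", "data": {"series": "0 0 0 0.0005 0 0 0;0 0 0 0.001 0 0 0;0 0 0 0.001 0 0 0;0 0 0 0.001 0 0 0;0 0 0 0.001 0 0 0;0 0 0 0.001 0 0 0;0 0 0 0.001 0 0 0;0 0 0 0.001 0 0 0"}}

```text
t: 22.23
position: [543.2, -191.1, 151.6]
tcp_rot: [-0.063, 0.946, -0.312, 0.065]
wrist_force: [-5.2, 8.0, 11.5]
grip_width: 0.1
grasp_force: 7.6
```

```bash
python3 - <<'E'
from sw import *
s=ctrl.get_state();R=Ro.from_quat(s['tcp_rot']).as_matrix();print(s['position'],R.T@s['wrist_force'],s['moment'],(s['position']-face)@b)
E
```

```text
[ 543.19300821 -191.09772414  151.59526241] [  2.83174262  -0.1211838  -14.6262609 ] [ 0.58397002  0.70157209 -0.32424839] -9.792950441655973
```

The button is on its hard stop at 14.6 N. Hold, then withdraw along the axis.

Emit:
{"op": "jog_arm", "data": {"series": "0 0 0 0 0 0 0;0 0 0 0 0 0 0;0 0 0 0 0 0 0;0 0 0 0 0 0 0;0 0 0 0 0 0 0;0 0 0 0 0 0 0;0 0 0 0 0 0 0;0 0 0 0 0 0 0"}}

```text
t: 22.9
position: [543.2, -191.1, 151.6]
tcp_rot: [-0.063, 0.946, -0.312, 0.065]
wrist_force: [-5.4, 8.0, 12.0]
grip_width: 0.2
grasp_force: 7.6
```

Emit:
{"op": "jog_arm", "data": {"series": "0 0 0 0 0 0 0;0 0 0 0 0 0 0;0 0 0 0 0 0 0;0 0 0 0 0 0 0;0 0 0 0 0 0 0;0 0 0 0 0 0 0;0 0 0 0 0 0 0;0 0 0 0 0 0 0"}}

```text
t: 23.57
position: [543.2, -191.1, 151.6]
tcp_rot: [-0.063, 0.946, -0.312, 0.065]
wrist_force: [-5.0, 8.3, 12.0]
grip_width: -0.2
grasp_force: 7.6
```

Emit:
{"op": "jog_arm", "data": {"series": "0 0 0 -0.002 0 0 0;0 0 0 -0.005 0 0 0;0 0 0 -0.01 0 0 0;0 0 0 -0.018 0 0 0;0 0 0 -0.028 0 0 0;0 0 0 -0.04 0 0 0;0 0 0 -0.052 0 0 0;0 0 0 -0.064 0 0 0"}}

```text
t: 24.23
position: [532.4, -154.9, 202.5]
tcp_rot: [-0.062, 0.946, -0.313, 0.065]
wrist_force: [-0.9, 0.4, -0.5]
grip_width: 0.2
grasp_force: 0.0
```

Emit:
{"op": "jog_arm", "data": {"series": "0 0 0 -0.012 0 0 0;0 0 0 -0.024 0 0 0;0 0 0 -0.03 0 0 0;0 0 0 -0.03 0 0 0;0 0 0 -0.03 0 0 0;0 0 0 -0.03 0 0 0;0 0 0 -0.03 0 0 0;0 0 0 -0.03 0 0 0"}}

```text
t: 24.9
position: [527.6, -137.6, 225.4]
tcp_rot: [-0.063, 0.946, -0.313, 0.064]
wrist_force: [1.1, 1.0, -0.0]
grip_width: -0.3
grasp_force: 0.0
```

```bash
python3 - <<'E'
from h import *
s=ctrl.get_state();print(s['t'],s['position'],s['wrist_force'])
for n,o in (('scene','scene5'),('side','side5')):
    d=snap(n);save(n+'8',d)
    D=cv2.absdiff(d['img'],load(o)['img']).max(2)
    m=(slice(225,290),slice(310,385)) if n=='scene' else (slice(175,225),slice(225,285))
    print(n,'rest diff',D[m].mean(),(D[m]>50).sum())
a,q=load('scene5')['img'],load('scene8')['img']
im=np.hstack([cv2.resize(x[100:340,200:410,::-1],(400,457),interpolation=2) for x in(a,q)]);cv2.imwrite('pics/v8.png',im)
E
```

```text
24.9 [ 527.59637922 -137.57006468  225.3831076 ] [ 1.13110565  0.96554625 -0.04524632]
scene rest diff 20.544 920
side rest diff 30.276 628
```

View pics/v8.png

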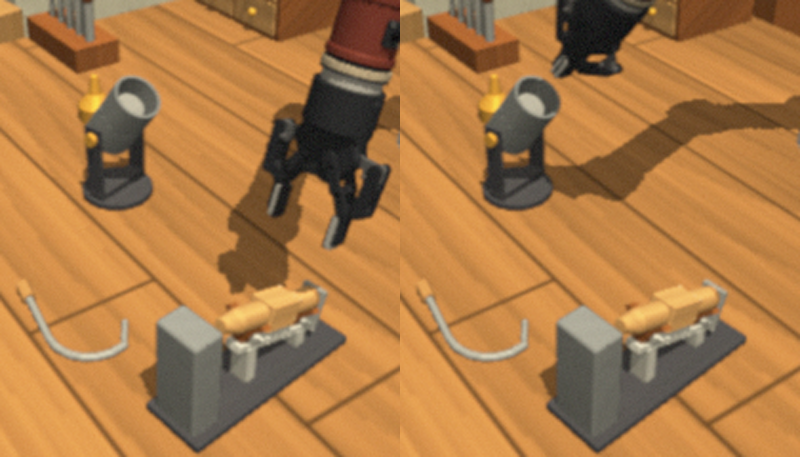

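Before and after match: the mandrel is still seated at (670,310), the shroud is unmoved at (535,98), the button is back up, and the arm is clear. Handing in.

```bash
python3 -c "
from workcell import ctrl
print(ctrl.close_job())"
```

```text
the job is handed in; nothing more can be done
None
```

The mandrel is seated against the stop and released, and the button was held on its hard stop at about 15 N for 1.3 s and let spring back. The last pictures show the switch head, mandrel, bocal and oiler unmoved (ring not in the final crop). I handed the job in at about 25 s, but no verdict was shown.

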